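# Lights out at the jewellery stall

## Robot

A 7-joint arm with a two-finger parallel gripper is mounted at the origin on the work surface. World frame = base frame: x ahead of the robot, y to its left, z up, the work surface at z = 0. Lengths are in m, angles in rad, forces in N, time in s.
With the tool pointing down it reaches from about 0.425 to 0.875 m from the base axis. Payload 4.7 kg.
Tool frame: the origin (TCP) lies at the centre of the arm's flange, where the gripper is bolted on; the fingertips stand 173 mm ahead of it and the grasp point (between the pads) lies 155 mm ahead of it (robot.tcp_to_tips is the distance from the TCP to the fingertips, in m); z points along the fingers, y is the line along which they close (so a half turn about z gives the same grasp; the last joint's range is limited). The gripper opens to 85 mm and grips with 20 to 120 N. Pads are 22 mm wide; open, the fingers measure 114 mm over their backs; the gripper's body (76 mm by 85 mm) begins 54 mm behind the grasp point. The pads swing forward as they close: fully open they stand 13 mm farther back than shut.
Start: joints at [1.363, 0.321, -0.07, 1.45, 0.023, 1.371, -0.057], TCP at [0.143, -0.634, 0.405] pointing down, gripper open.
Joint ranges: [-2.86, 2.86], [-0.3, 2.09], [-1.38, 1.24], [0.06, 2.45], [-1.56, 4.7], [0.09, 2.05], [-2.69, 2.69]. Speed limits (rad/s): [2.57, 2.57, 3.14, 3.14, 3.14, 3.14, 3.14].

## Interface

Orientations are given as [roll, pitch, yaw] about the fixed x, y, z axes, in that order (R = Rz(yaw) Ry(pitch) Rx(roll)).
In Python, from cell import robot, cams, workorder gives the robot as it stands. The module is installed in compiled form; this text tells all that it offers.
- The arm moves only by the tool jog_arm, never from a script. Its argument "increments" is a list of rows, each an object of numbers: "x", "y", "z": the shift along the world's x, y, z in mm; "turn": the turn about the world's z in degrees. A call has exactly 5 rows; each row shifts and turns the commanded pose from where the row before left it; what a row does not reach is not made up. A row lasts 1/10 s, in which the tool goes at most 50 mm and 8.59 degrees, less where a joint would pass 70% of its speed; a pose out of reach is approached as far as the arm can. A call with a gripper value outside its range is refused whole. "fingers" is the opening, from 0 (shut) to 1 (fully open), set as the call begins (left out, the last holds). The fingers move at their own pace and stop on an object; "squeeze" is the grip in N (left out, the last holds). Time passes only in rows, so rows that do not move let the fingers close, or fill a call up. It gives the time, the measured TCP pose, the force, the opening and the grip force at its end, in the units of the state.
- robot.read_state(): the state, without advancing time (a new reading comes with each control period).
- cams.camera(name): name is "scene" or "top"; returns a dict with "frame" (420x560x3 uint8, blue, green, red), "range_z" (420x560 float32, m along the optical axis (not along the pixel's ray), 0 where there is no reading), "fov_y" (degrees; the focal length in pixels is half the picture's height over the tangent of half this angle, whatever the lens; pixels are square), "cx", "cy" (the principal point, pixels), "view" (4x4, takes a point from world to camera coordinates). Camera axes: x right, y down, z forward; pixel columns grow to the right and rows downward; lengths in m; the calibration is good to about 2 mm. A picture is of the moment at which its call begins.
- workorder.sign_off(): hands the job in; it is judged then, once.
The state is a dict: "time": time; "qpos": joint angles; "qd": joint speeds; "joint_torque": joint torques, N m; "tool_pos": TCP position; "tool_rot": TCP orientation; "ft_force": force on the tool from outside, world axes, zero at the start; "ft_torque": the same for the moment, N m; "width": finger opening in m; "finger_force": force on a finger pad.
Only numpy, scipy, OpenCV 4.12 (cv2) and the standard library are available. Lean on these libraries where they do the work, as an engineer would, in place of code of your own. Each camera call takes 0.05 s, during which the arm holds its last target. There are 200 camera calls.

## Task

The fair is closing: switch off the display lights by flipping all three toggles of the long switch box fully over to off, in one continuous sweep of a fingertip along the row, without lifting away part-way. Leave the toggle of the small single-switch box on, and do not shift the white card terminal.

Things in the scene. Friction and masses are not known exactly. Their poses are not given: they have to be found in the camera images.
- switch_bank: Long switch box, fixed to the table: wood, aluminium top, 62 x 196 x 36 mm (x, y, z), three toggles in a row along y, all on at the start. Origin: centre of its underside; z up, y along the row (robot's left at yaw 0). Crossbar tops stand 80 mm above the table when on, 63 mm when off: a fingertip drawn towards +y, its end 66 to 75 mm above the table, flips each and passes over it.
- toggle_right (a joint): Toggle at y = -58 mm of the long box, first in the sweep. 40 mm steel stalk from a pivot 36 mm above the table to a brass crossbar, 10 mm thick, 26 mm long across the row. Angle in rad: 0 = on (nearly upright, leaning 0.2 towards the box's -y), 1.2 = off (tipped 1.0 past upright towards +y). Weighted, no spring: a light push (under 0.5 N) moves it, and tipped past 0.35 it drops to off by itself.
- toggle_middle (a joint): Toggle at y = 0 of the long box. 40 mm steel stalk from a pivot 36 mm above the table to a brass crossbar, 10 mm thick, 26 mm long across the row. Angle in rad: 0 = on (nearly upright, leaning 0.2 towards the box's -y), 1.2 = off (tipped 1.0 past upright towards +y). Weighted, no spring: a light push (under 0.5 N) moves it, and tipped past 0.35 it drops to off by itself.
- toggle_left (a joint): Toggle at y = +58 mm of the long box, last in the sweep. 40 mm steel stalk from a pivot 36 mm above the table to a brass crossbar, 10 mm thick, 26 mm long across the row. Angle in rad: 0 = on (nearly upright, leaning 0.2 towards the box's -y), 1.2 = off (tipped 1.0 past upright towards +y). Weighted, no spring: a light push (under 0.5 N) moves it, and tipped past 0.35 it drops to off by itself.
- single_box: The small switch box, to be left alone, fixed to the table: same make and height as the long one but 62 x 80 x 36 mm with one toggle of the same kind in the middle. Origin: centre of its underside; same axes. It may stand on either side of the long box.
- single_toggle (a joint): The small box's only toggle: 0 = on (as at the start, must stay so), 1.2 = off.
- card_terminal: White card payment terminal lying flat and loose on the table beyond the switch boxes, 78 x 165 x 22 mm. Origin: centre of its underside, y along its length. Not to be shifted.
Not all that is in view belongs to the job. Several things have the shape of the switch_bank; the one meant has the colours described above.

How it is judged:
By the outcome, as a careful person would: the job done as asked, in the order asked, and still so for the second after the job is handed in, with the robot touching nothing.
It also fails if it takes over 32 s, if anything falls off the work surface, if the arm or the gripper's body presses on something with over 40 N, if the wrist force passes 120 N, or if a joint passes its speed limit or range.

## Working session

There is one attempt and no reset: what is moved stays moved. The work goes in short steps, Python scripts to look and compute and a tool call to move; the robot and the scene stay as the last step left them, time stands still between calls to the robot, and variables do not carry over. Pictures are saved under pics/ and viewed, at most 10 in all, crops included, and the job is handed in when it is done.

Besides the shell and the picture viewer there is one more tool, called after "Call:" as name(argument=value, ...) on one line, values as JSON. jog_arm: Moves the arm, as the interface text tells. Its arguments: {"type":"object","properties":{"increments":{"type":"array"},"fingers":{"type":"number"},"squeeze":{"type":"number"}},"required":["increments"]}

```bash
mkdir -p pics
cat > h.py <<'E'
import numpy as np, cv2
from cell import robot, cams, workorder
def cap(n):
    c=cams.camera(n); f=c["frame"]; z=c["range_z"]
    F=f.shape[0]/2/np.tan(np.radians(c["fov_y"])/2)
    v,u=np.mgrid[:f.shape[0],:f.shape[1]]
    P=np.stack([(u-c["cx"])/F*z,(v-c["cy"])/F*z,z],-1)
    V=np.array(c["view"]); W=(P-V[:3,3])@V[:3,:3]
    W[z==0]=np.nan
    return f,W,c
E
python3 - <<'E'
from h import *
for n in("top","scene"):
    f,W,c=cap(n); cv2.imwrite(f"pics/{n}0.png",f); np.savez(f"{n}0.npz",f=f,W=W)
    V=np.array(c["view"]); print(n,c["fov_y"],-V[:3,:3].T@V[:3,3],V[:3,:3].round(2).tolist(),np.isnan(W).mean())
s=robot.read_state(); print(s["time"],s["tool_pos"],s["tool_rot"],s["width"],s["ft_force"])
E
```

```text
top 51.0336832430276 [ 0.45794361 -0.0119236   0.84767937] [[-0.01, -1.0, 0.01], [-0.99, 0.0, -0.12], [0.12, -0.01, -0.99]] 0.0041156462585034016
scene 47.97973312116816 [ 0.98350957 -0.53824418  0.56150748] [[0.8, 0.6, -0.02], [0.33, -0.47, -0.82], [-0.5, 0.64, -0.58]] 0.003966836734693877
0.1 [ 0.14292326 -0.63390989  0.40371104] [-3.13983386e+00  9.19041238e-05  2.21793391e-01] 0.08544019445528338 [0.12439152 0.75920415 0.56114668]
```

View pics/top0.png

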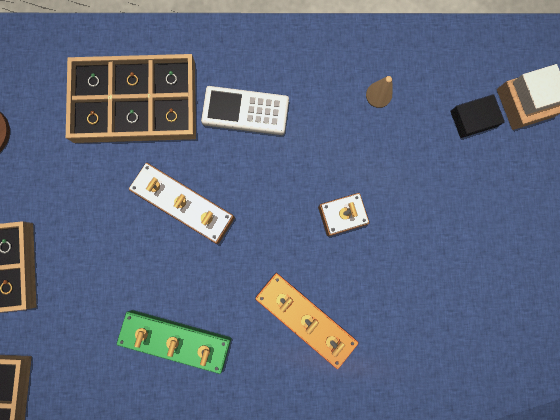

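View pics/scene0.png

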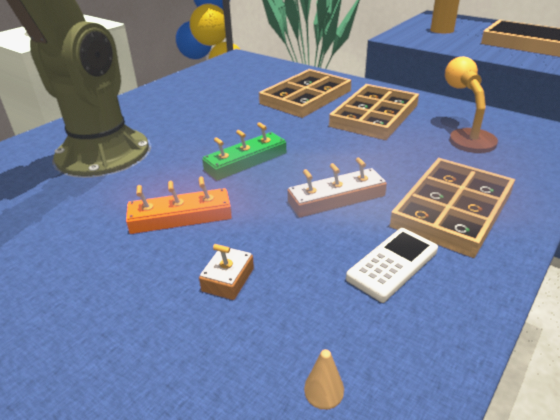

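The top view shows the aluminium-topped bank at about (181,203), with toggles near (154,186), (180,202) and (208,218). The single box is at (345,213), the terminal at (245,110), and the orange and green decoys are lower down. The scene view agrees, with the bank at (337,190). Next I'll measure the box top and the crossbars.

Run:
```python
from h import *
d=np.load("top0.npz"); f,W=d["f"],d["W"]
hsv=cv2.cvtColor(f,cv2.COLOR_BGR2HSV)
def comp(roi,lo,hi,sat=None):
    m=np.zeros(f.shape[:2],np.uint8);x0,x1,y0,y1=roi
    with np.errstate(invalid='ignore'): m[y0:y1,x0:x1]=((W[...,2]>lo)&(W[...,2]<hi))[y0:y1,x0:x1]
    return m
for n,roi,h in(("bank",(115,245,150,250),.036),("single",(310,380,185,240),.036),("term",(195,295,80,140),.022)):
    m=comp(roi,h-.005,h+.005); p=W[m>0]
    r=cv2.minAreaRect((p[:,:2]*1000).astype(np.float32)); print(n,r,p[:,2].mean(),len(p), cv2.boxPoints(r).round().tolist())
    if n!="term":
        m=comp(roi,.066,.1); k,l,s,cc=cv2.connectedComponentsWithStats(m)
        for i in range(1,k):
            if s[i,4]>8:
                q=W[l==i]; print("  bar",s[i].tolist(),(q.mean(0)*1000).round(1),(np.ptp(q,axis=0)*1000).round(1),(np.percentile(q[:,2],95)*1000).round(1))
        m=comp(roi,.043,.062)
f2=cv2.resize(f[145:250,110:380],None,fx=2.9,fy=2.9,interpolation=cv2.INTER_CUBIC); cv2.imwrite("pics/crop.png",f2)
```

```text
bank ((576.30615234375, 157.04049682617188), (195.15557861328125, 61.746063232421875), 58.30561828613281) 0.036145187001038366 3079 [[499.0, 90.0], [551.0, 58.0], [654.0, 224.0], [601.0, 256.0]]
  bar [146, 177, 12, 15, 84] [602.4 199.2  79.1] [24.4 19.   9.9] 81.9
  bar [173, 194, 13, 15, 82] [571.8 150.1  79.1] [24.4 20.8 10.4] 81.9
  bar [201, 211, 12, 15, 83] [541.5 101.1  79.2] [24.4 18.9  8. ] 81.4
single ((553.75537109375, -148.2254638671875), (61.894813537597656, 79.53126525878906), 16.36760902404785) 0.03632998056566253 1248 [[513.0, -119.0], [535.0, -195.0], [595.0, -178.0], [572.0, -101.0]]
  bar [348, 202, 10, 15, 91] [ 555.7 -155.1   78.8] [25.3 15.  17.7] 82.7
term ((761.054931640625, 38.5742073059082), (164.4286346435547, 78.42008972167969), 82.79804992675781) 0.022664452996976437 3174 [[712.0, -38.0], [790.0, -48.0], [810.0, 115.0], [732.0, 125.0]]
```

View pics/crop.png

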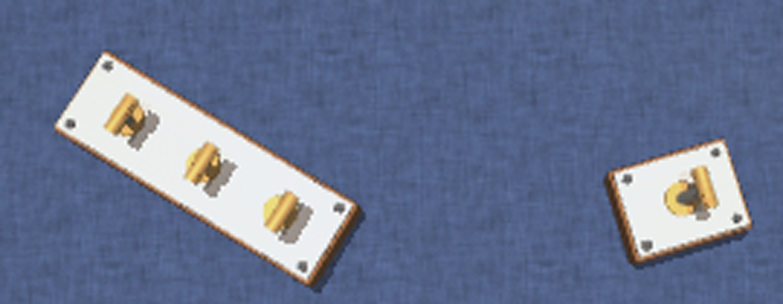

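The crossbars lean about 8 mm towards the lower-right end, so the box's +y points along (0.525, 0.851) and the right toggle at (541,101) comes first. The box measures 195 × 62 × 36 mm, as described. I'll approach high with shut fingers, turning about +45.6° so the closing line lies across the row.

Call:
jog_arm(increments=[{"x": 30, "y": 33, "turn": 5}, {"x": 30, "y": 33, "turn": 5}, {"x": 30, "y": 33, "turn": 5}, {"x": 30, "y": 33, "turn": 5}, {"x": 30, "y": 33, "turn": 5}], fingers=0)

```text
invalid input
```

Call:
jog_arm(increments=[{"x": 30, "y": 33, "turn": 4}, {"x": 30, "y": 33, "turn": 4}, {"x": 30, "y": 33, "turn": 4}, {"x": 30, "y": 33, "turn": 4}, {"x": 30, "y": 33, "turn": 4.6}])

```text
invalid input
```

Call:
jog_arm(increments=[{"x": 7, "y": 36}, {"x": 7, "y": 36}, {"x": 7, "y": 36}, {"x": 7, "y": 36}, {"x": 7, "y": 36}])

```text
invalid input
```

Call:
jog_arm(increments=[{"x": 30, "y": 33, "z": 0, "turn": 5}, {"x": 30, "y": 33, "z": 0, "turn": 5}, {"x": 30, "y": 33, "z": 0, "turn": 5}, {"x": 30, "y": 33, "z": 0, "turn": 5}, {"x": 30, "y": 33, "z": 0, "turn": 5}], fingers=0)

```text
time: 0.6
tool_pos: [0.2939, -0.4675, 0.4043]
tool_rot: [-3.141, 0.0, 0.662]
ft_force: [0.8, -0.7, -0.0]
width: 0.0122
finger_force: 0.0
```

Call:
jog_arm(increments=[{"x": 30, "y": 33, "z": 0, "turn": 4}, {"x": 30, "y": 33, "z": 0, "turn": 4}, {"x": 30, "y": 33, "z": 0, "turn": 4}, {"x": 30, "y": 33, "z": 0, "turn": 4}, {"x": 30, "y": 33, "z": 0, "turn": 4.6}])

```text
time: 1.1
tool_pos: [0.4438, -0.3025, 0.4045]
tool_rot: [-3.141, 0.0, 1.021]
ft_force: [-0.7, -0.2, 0.7]
width: -0.0002
finger_force: 0.0
```

Call:
jog_arm(increments=[{"x": 7, "y": 36, "z": 0, "turn": 0}, {"x": 7, "y": 36, "z": 0, "turn": 0}, {"x": 7, "y": 36, "z": 0, "turn": 0}, {"x": 7, "y": 36, "z": 0, "turn": 0}, {"x": 7, "y": 36, "z": 0, "turn": 0}])

```text
time: 1.6
tool_pos: [0.4779, -0.1226, 0.4044]
tool_rot: [-3.141, 0.0, 1.018]
ft_force: [1.1, 0.1, 0.3]
width: 0.0
finger_force: 0.0
```

Call:
jog_arm(increments=[{"x": 8, "y": 37, "z": 0, "turn": 0}, {"x": 8, "y": 37, "z": 0, "turn": 0}, {"x": 8, "y": 37, "z": 0, "turn": 0}, {"x": 8, "y": 37, "z": 0, "turn": 0}, {"x": 8, "y": 37, "z": 0, "turn": 0}])

```text
time: 2.1
tool_pos: [0.5179, 0.0623, 0.4045]
tool_rot: [3.141, 0.001, 1.017]
ft_force: [0.5, -0.5, -0.5]
width: -0.0001
finger_force: 0.0
```

Call:
jog_arm(increments=[{"x": 0, "y": 0, "z": -30, "turn": 0}, {"x": 0, "y": 0, "z": -30, "turn": 0}, {"x": 0, "y": 0, "z": -30, "turn": 0}, {"x": 0, "y": 0, "z": -30, "turn": 0}, {"x": 0, "y": 0, "z": -20, "turn": 0}])

```text
time: 2.6
tool_pos: [0.517, 0.0607, 0.2623]
tool_rot: [-3.139, 0.002, 1.018]
ft_force: [1.0, -0.2, -0.8]
width: 0.0001
finger_force: 0.0
```

Run:
```python
from h import *
s=robot.read_state(); print(s["time"],s["tool_pos"],s["tool_rot"],s["qpos"])
f,W,c=cap("scene"); cv2.imwrite("pics/s1.png",f[60:300,180:480].repeat(2,0).repeat(2,1))
# points of the gripper near tool axis: lowest heights
t=np.array(s["tool_pos"]); d=np.hypot(W[...,0]-t[0],W[...,1]-t[1])
q=W[(d<.03)&(W[...,2]>.045)]; print(len(q),np.percentile(q[:,2],[0,1,3,5,10]),)
q=q[q[:,2]<np.percentile(q[:,2],15)]; print(q.mean(0))
```

```text
2.6 [0.51697365 0.06066414 0.26226384] [-3.13899212e+00  1.77879141e-03  1.01781336e+00] [ 0.52962792  0.24942564 -0.77222954  1.91274512  0.1980941   1.05996861
 -0.87824712]
677 [0.08850318 0.09043431 0.09421405 0.09709392 0.10318517]
[0.52248478 0.05173365 0.09977674]
```

View pics/s1.png

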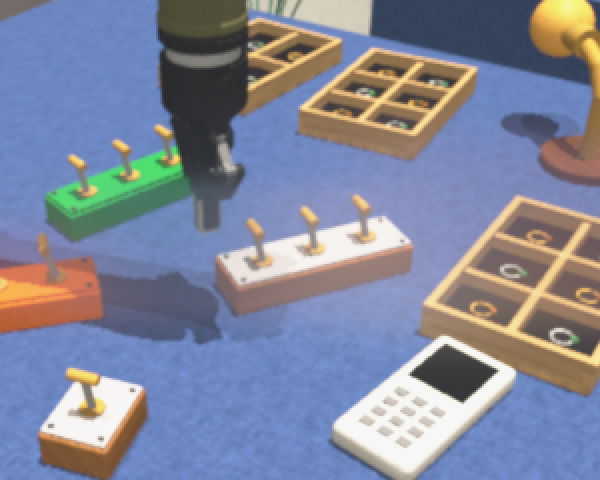

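The crop shows the shut fingertips at about (207,225), just before the first toggle at (258,240) and in line with the row. The measured tip height of 88.5 mm fits the TCP (0.262 − 0.173 = 0.089). I'll lower the tip to about 70 mm and let it settle.

Call:
jog_arm(increments=[{"x": 0, "y": 0, "z": -10, "turn": 0}, {"x": 0, "y": 0, "z": -9, "turn": 0}, {"x": 0, "y": 0, "z": 0, "turn": 0}, {"x": 0, "y": 0, "z": 0, "turn": 0}, {"x": 0, "y": 0, "z": 0, "turn": 0}])

```text
time: 3.15
tool_pos: [0.5184, 0.061, 0.2466]
tool_rot: [3.14, -0.001, 1.018]
ft_force: [-0.4, -0.7, 0.2]
width: -0.0002
finger_force: 0.0
```

Call:
jog_arm(increments=[{"x": 0, "y": 0, "z": -3, "turn": 0}, {"x": 5.25, "y": 8.5, "z": 0, "turn": 0}, {"x": 5.25, "y": 8.5, "z": 0, "turn": 0}, {"x": 5.25, "y": 8.5, "z": 0, "turn": 0}, {"x": 5.25, "y": 8.5, "z": 0, "turn": 0}])

```text
time: 3.65
tool_pos: [0.5395, 0.0961, 0.2428]
tool_rot: [3.142, -0.0, 1.018]
ft_force: [0.5, 0.6, 0.3]
width: -0.0002
finger_force: 0.1
```

Call:
jog_arm(increments=[{"x": 5.25, "y": 8.5, "z": 0, "turn": 0}, {"x": 5.25, "y": 8.5, "z": 0, "turn": 0}, {"x": 5.25, "y": 8.5, "z": 0, "turn": 0}, {"x": 5.25, "y": 8.5, "z": 0, "turn": 0}, {"x": 5.25, "y": 8.5, "z": 0, "turn": 0}])

```text
time: 4.15
tool_pos: [0.5656, 0.1381, 0.2427]
tool_rot: [3.142, 0.0, 1.018]
ft_force: [-0.2, -0.2, 0.1]
width: 0.0002
finger_force: 0.0
```

Tip height is 70 mm and the forces are only noise, so the sweep continues.

Call:
jog_arm(increments=[{"x": 5.25, "y": 8.5, "z": 0, "turn": 0}, {"x": 5.25, "y": 8.5, "z": 0, "turn": 0}, {"x": 5.25, "y": 8.5, "z": 0, "turn": 0}, {"x": 5.25, "y": 8.5, "z": 0, "turn": 0}, {"x": 5.25, "y": 8.5, "z": 0, "turn": 0}])

```text
time: 4.65
tool_pos: [0.5919, 0.1806, 0.2427]
tool_rot: [3.142, 0.0, 1.018]
ft_force: [0.7, 0.8, -0.7]
width: -0.0002
finger_force: 0.0
```

Call:
jog_arm(increments=[{"x": 5.25, "y": 8.5, "z": 0, "turn": 0}, {"x": 5.25, "y": 8.5, "z": 0, "turn": 0}, {"x": 5.25, "y": 8.5, "z": 0, "turn": 0}, {"x": 5.25, "y": 8.5, "z": 0, "turn": 0}, {"x": 5.25, "y": 8.5, "z": 0, "turn": 0}])

```text
time: 5.15
tool_pos: [0.6181, 0.2231, 0.2427]
tool_rot: [3.141, 0.0, 1.018]
ft_force: [0.4, 0.4, -0.8]
width: -0.0002
finger_force: 0.0
```

Call:
jog_arm(increments=[{"x": 5.25, "y": 8.5, "z": 0, "turn": 0}, {"x": 5.25, "y": 8.5, "z": 0, "turn": 0}, {"x": 5.25, "y": 8.5, "z": 0, "turn": 0}, {"x": 5.25, "y": 8.5, "z": 0, "turn": 0}, {"x": 5.25, "y": 8.5, "z": 0, "turn": 0}])

```text
time: 5.65
tool_pos: [0.6444, 0.2656, 0.2427]
tool_rot: [3.142, 0.0, 1.018]
ft_force: [-0.2, 1.2, -0.3]
width: -0.0
finger_force: 0.0
```

Run:
```python
from h import *
s=robot.read_state(); print(s["time"],s["tool_pos"],s["ft_force"])
f,W,c=cap("scene"); cv2.imwrite("pics/s2.png",f[60:300,180:480].repeat(2,0).repeat(2,1))
```

```text
5.65 [0.6444019  0.26563711 0.242726  ] [-0.23109878  1.23749834 -0.30446919]
```

View pics/s2.png

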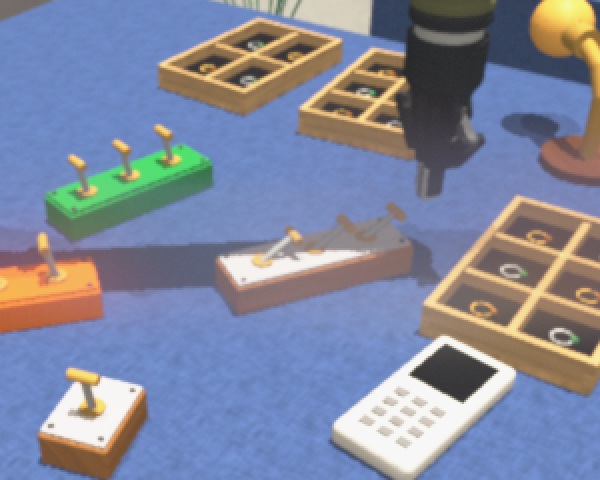

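All three toggles now lean over to off, with bars at about (290,238), (345,225) and (396,212), and the fingertip is past the last at (430,190). I'll lift straight up and check the bar heights.

Call:
jog_arm(increments=[{"x": 0, "y": 0, "z": 30, "turn": 0}, {"x": 0, "y": 0, "z": 30, "turn": 0}, {"x": 0, "y": 0, "z": 30, "turn": 0}, {"x": 0, "y": 0, "z": 20, "turn": 0}, {"x": 0, "y": 0, "z": 0, "turn": 0}])

```text
time: 6.2
tool_pos: [0.6446, 0.2657, 0.3568]
tool_rot: [3.138, -0.005, 1.017]
ft_force: [1.1, -0.1, -0.6]
width: -0.0004
finger_force: 0.0
```

Run:
```python
from h import *
f,W,c=cap("scene")
C=np.array([.5763,.157]);u=np.array([.525,.851]);n=np.array([.851,-.525])
D=W[...,:2]-C; s=D@u; a=D@n
q=(abs(a)<.02)&(abs(s)<.12)&(W[...,2]>.05)&(W[...,2]<.1)
for k in(-.058,0,.058):
    w=q&(s>k-.02)&(s<k+.037); z=W[w][:,2]; t=w&(W[...,2]>.054)
    print(k,w.sum(),z.max(),np.percentile(z,95),s[t].mean()-k)
```

```text
-0.058 76 0.06330907086692678 0.062283424792365844 0.03176570882875582
0 74 0.06313165148165384 0.06222792979925538 0.03170393358279861
0.058 73 0.06221392991306673 0.06203887008902402 0.030547790837124326
```

The bar tops stand at about 63 mm and sit about 32 mm towards +y, so all three are fully off. I'm handing the job in.

```bash
python3 -c "
from cell import workorder
print(workorder.sign_off())"
```

```text
the job is handed in; nothing more can be done
None
```

All three toggles of the long switch box were flipped fully off in one continuous sweep, the single toggle still looked on and the card terminal was never approached; the job was handed in at about 6.3 s, with no verdict returned.

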